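# Eject the tool battery and trap it at the dock

## Robot

A 7-joint arm with a two-finger parallel gripper is mounted at the origin on a cart in front of the work surface, level with it; the furniture and walls round the work are solid. World frame = base frame: x ahead of the robot, y to its left, z up, the work surface at z = 0. Lengths are in mm, angles in degrees, forces in N, time in s.
With the tool pointing down it reaches from about 425 to 950 mm from the base axis. Payload 4.7 kg.
Tool frame: the origin (TCP) lies between the finger pads; the fingertips stand manip.tcp_to_tips ahead of it and the grasp point (between the pads) is the TCP (manip.tcp_to_tips is the distance from the TCP to the fingertips, in mm); z points along the fingers, y is the direction in which the jaws open and shut (so a half turn about z gives the same grasp; the last joint's range is limited). The gripper opens to 87 mm and grips with 3 to 60 N. Pads are 19 mm wide; open, the fingers measure 117 mm over their backs; the gripper's body (75 mm by 190 mm) begins 51 mm behind the grasp point.
Start: joints at [70.709, 26.849, -2.785, 87.806, 1.381, 65.374, -4.715], TCP at [204.546, -643.279, 241.573] pointing down, gripper open.
Joint ranges: [-148.3, 148.3], [-19.14, 114.17], [-79.39, 73.82], [5.75, 140.21], [-59.74, 239.74], [12.07, 113.84], [-152.46, 152.46]. Speed limits (degrees/s): [147.25, 147.25, 180, 180, 180, 180, 180].

## Interface

Orientations are given as a 3x3 rotation matrix whose columns are the frame's x, y, z axes.
In Python, from cell import manip gives the robot as it stands. The module is installed in compiled form; this text tells all that it offers.
- The arm moves only by the tool play_rows, never from a script. Its argument "rows" is a list that holds one entry, the list of rows, each a list of 7 numbers: the opening, from 0 (shut) to 1 (fully open), then the shift along the tool's x, y, z in cm, then the turn, a rotation vector about the tool's x, y, z in degrees. A call has 1 to 12 rows; each row is the pose to reach, as a shift and turn from the pose commanded when the call began, along the tool's axes at that moment; what a row does not reach only later rows make up. A row lasts 1/10 s, in which the tool goes at most 50 mm and 8.59 degrees, less where a joint would pass 70% of its speed; a pose out of reach is approached as far as the arm can. A call with a gripper value outside its range is refused whole. The fingers move at their own pace and stop on an object; "newtons" is the grip in N (left out, the last holds). Time passes only in rows, so rows that repeat a pose let the fingers close. It gives the time, the measured TCP pose, the force and the opening at its end, in the units of the state.
- manip.observe(): the state, without advancing time (a new reading comes with each control period).
- manip.capture(name): name is "scene" or "top"; returns a dict with "color" (480x640x3 uint8, blue, green, red), "depth" (480x640 float32, mm along the optical axis (not along the pixel's ray), 0 where there is no reading), "fovy" (degrees; the focal length in pixels is half the picture's height over the tangent of half this angle, whatever the lens; pixels are square), "cx", "cy" (the principal point, pixels), "k1" (the pictures are not rectified: a ray, as slopes to the right and down, at radius r is drawn at 1 + k1 r^2 times it, then the intrinsics apply), "R" (3x3) and "t" (3): a world point X has camera coordinates R X + t. Camera axes: x right, y down, z forward; pixel columns grow to the right and rows downward; lengths in mm; the calibration is good to about 2 mm. A picture is of the moment at which its call begins.
- manip.finish_job(): hands the job in, once; it reports no verdict.
The state is a dict: "t": time; "q": joint angles; "qvel": joint speeds; "effort": joint torques, N m; "ee_pos": TCP position; "orientation": TCP orientation; "contact_force": force on the tool from outside, world axes, zero at the start; "moment": the same for the moment, N m; "gripper_width": finger opening in mm.
Only numpy, scipy, OpenCV 4.12 (cv2) and the standard library are available. Lean on these libraries where they do the work, as an engineer would, in place of code of your own. Each camera call takes 0.05 s, during which the arm holds its last target.

## Task

Press the release key at the side of the sloping charging dock so that the spring pops the battery out, with your other finger standing in the chute to trap the battery before it slides away. Finish holding it like that: key still pressed down, the popped-out battery at rest against your finger on the chute. Only press and block with the fingers: do not lift the battery out, and leave the other things alone.

Things in the scene. Friction and masses are not known exactly. Their poses are not given: they have to be found in the camera images.
- dock: Fixed charging dock, grey and black, 205 mm long (x), 120 mm wide (y). Origin: on the table under the battery's front lower edge, on the chute's centre line. Yaw up to 0.45 rad either way. Its chute slopes down 20 degrees towards the dock's -x (roughly towards the robot); inside 71 mm wide, over the walls 82 mm, walls 9 mm above the floor, which is 38 mm above the table at dock x = 0.
- chute_end (a point): Middle of the chute floor's open low end, 70 mm downhill of the battery's front edge, 12 mm above the table. Nothing stops the battery here: it falls off.
- gate_top (a point): Middle of the top edge of the steel gate bar, 58 mm wide and 5 mm thick, right in front of the battery, 7.5 mm above the chute floor. It blocks the battery. It is part of the release key and sinks below the floor with it. A spring pusher behind the battery then drives it downhill with 2 to 3 N over 12 mm; from there it slides on by its weight, with low friction.
- key_top (a point): Centre of the release key's top: a ribbed black key, 34 mm (along the chute) by 30 mm (across), on the dock's +y side, 60 mm from the chute's centre line and 28 mm downhill (dock -x) of the battery's front edge. Its top is 50 mm above the table at rest and goes straight down with the key, to 38 mm when fully pressed.
- catch_point (a point): Fixed point on the chute floor's centre line, 28 mm downhill of the battery's front edge, straight across (60 mm) from the key's middle, 28 mm above the table. A finger here blocks the battery: level with another fingertip on the key, it is 22 mm above the floor with the key up and 10 mm with the key down (battery 30 mm thick). Anywhere from here towards the key's side wall blocks too.
- eject_key (a joint): Travel of the release key in m: 0 up, 0.012 fully down (hard stop). Spring return: 2 N at the top, 6 N at the bottom. The gate lets the battery go at about 0.008 to 0.009.
- battery: Loose tool battery, black block 90 mm long (its x, up the chute) x 66 mm wide x 30 mm thick, about 0.4 kg, lying on the chute with 20 degrees of slope, in the dock at the start. Origin: centre of its underside; its +x points uphill.
- battery_home (a point): Fixed point on the chute floor where the battery's origin lies at the start; its x axis points up the slope, its z axis square off the chute floor.
- spare_battery: Bystander: a like battery, lying flat on the table beside the dock on the side away from the key. Origin: centre of its underside.
- screwdriver: Bystander: screwdriver with red handle, 164 mm long, 22 mm thick, on the table beyond the key, about parallel to the chute. Origin: centre of its underside.
- torch: Bystander: blue torch, 119 mm long, 37 mm thick, lying on the left. Origin: centre of its underside.
- tea_box: Bystander: red tea box, 67 x 82 x 85 mm, on the left. Origin: centre of its underside.
- sanding: Bystander: brown sanding block, 61 x 100 x 27 mm, on the right. Origin: centre of its underside.
- cup: Bystander: beige mug, 84 x 115 x 91 mm, on the right. Origin: centre of its underside.
There are look-alikes about, which are no part of the job. What is shaped like the battery but green or purple is not meant.

How it is judged:
By the outcome, as a careful person would: the job done as asked, in the order asked, and still so for the second after the job is handed in, while the arm keeps its last pose, push and grip.
It also fails if it takes over 32 s, if anything falls off the work surface, if the arm or the gripper's body presses on something with over 40 N, if the wrist force passes 120 N, or if a joint passes its speed limit or range.

## Working session

There is one attempt and no reset: what is moved stays moved. The work goes in short steps, Python scripts to look and compute and a tool call to move; the robot and the scene stay as the last step left them, time stands still between calls to the robot, and variables do not carry over. Pictures are saved under pics/ and viewed, and the job is handed in when it is done.

Besides the shell and the picture viewer there is one more tool, called after ">>>" by a JSON object that holds its "api" and its "payload". play_rows: Moves the arm, as the interface text tells. Its arguments: {"type":"object","properties":{"rows":{"type":"array"},"newtons":{"type":"number"}},"required":["rows"]}

```bash
mkdir -p pics; cat > h.py <<'E'
import numpy as np, cv2
from cell import manip
def f(c): return 240/np.tan(np.radians(c["fovy"]/2))
def ray(c,u,v):
    F=f(c); K=np.array([[F,0,c["cx"]],[0,F,c["cy"]],[0,0,1]])
    p=np.array([(u-c["cx"])/F,(v-c["cy"])/F]); d=p.copy()
    for _ in range(20): d=p/(1+c["k1"]*(d@d))
    return np.array([d[0],d[1],1.])
def w(c,cam): return c["R"].T@(cam-c["t"])
def onplane(c,u,v,z):
    o=w(c,np.zeros(3)); d=c["R"].T@ray(c,u,v); return o+d*(z-o[2])/d[2]
def dep(c,u,v): return w(c,ray(c,u,v)*c["depth"][int(v),int(u)])
def proj(c,X):
    p=c["R"]@X+c["t"]; s=p[:2]/p[2]; s=s*(1+c["k1"]*(s@s)); return s*f(c)+[c["cx"],c["cy"]]
E
python3 - <<'E'
from h import *
import pickle
for n in("scene","top"):
    c=manip.capture(n); cv2.imwrite(f"pics/{n}0.png",c["color"]); pickle.dump(c,open(n+"0.pkl","wb"))
    print(n,c["fovy"],c["k1"],w(c,np.zeros(3)))
print(manip.observe(), manip.tcp_to_tips)
E
```

```text
scene 54.41990866166222 -0.014657931830137095 [232.55332328 587.78951139 878.57216972]
top 44.48652466604229 -0.15844493524982511 [  15.8285894  -192.2306628  1778.53477226]
{'t': 0.1, 'q': array([70.70683832, 26.8929171 , -2.78659922, 87.86720151,  1.38248013,
       65.3728857 , -4.71502383]), 'qvel': array([ 0.04137342, -0.0504116 , -0.00388601, -0.15214238, -0.08502112,
       -0.06057886, -0.03560993]), 'effort': array([ 1.15731229e-03, -5.09169030e+01, -8.09296011e-02, -2.36828774e+01,
       -6.15642266e-02,  3.44332948e-02,  6.94779419e-05]), 'ee_pos': array([ 204.39790903, -642.78641546,  240.5993448 ]), 'orientation': array([[ 9.52967972e-01,  3.03070448e-01, -5.89003515e-04],
       [ 3.03071013e-01, -9.52966578e-01,  1.63143546e-03],
       [-6.68607881e-05, -1.73321564e-03, -9.99998496e-01]]), 'contact_force': array([-0.57472056,  0.3224097 , -0.62083919]), 'moment': array([-0.01550434,  0.01141558, -0.02839156]), 'gripper_width': 87.28068813282209} 19.0
```

View pics/scene0.png

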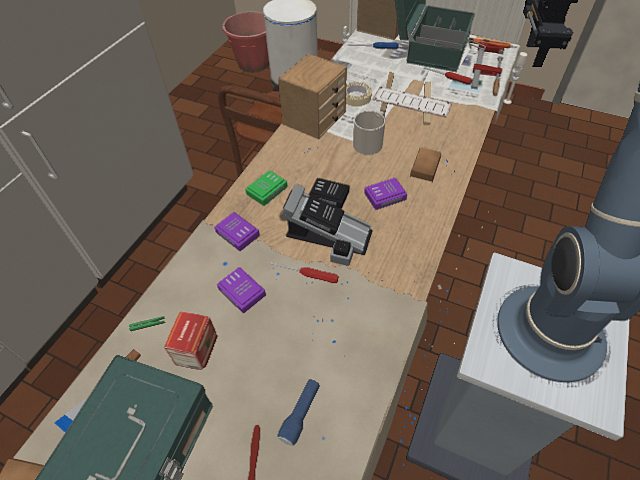

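View pics/top0.png

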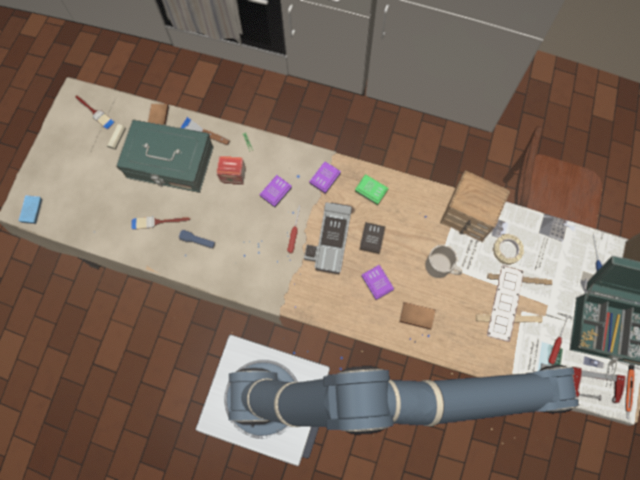

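```bash
python3 - <<'E'
from h import *
import pickle
s=pickle.load(open("scene0.pkl","rb"));t=pickle.load(open("top0.pkl","rb"))
a=cv2.resize(s["color"][170:270,270:380],None,fx=7,fy=6,interpolation=cv2.INTER_CUBIC)
a=cv2.resize(s["color"][165:275,265:385],None,fx=5,fy=5,interpolation=cv2.INTER_CUBIC);cv2.imwrite("pics/s_crop.png",a)
a=cv2.resize(t["color"][195:285,280:390],None,fx=6,fy=6,interpolation=cv2.INTER_CUBIC);cv2.imwrite("pics/t_crop.png",a)
for u,v in[(311,253),(332,232),(328,257),(335,262)]: print(u,v,dep(t,u,v))
for u,v in[(342,246),(322,212),(355,235)]: print(u,v,dep(s,u,v))
E
```

```text
311 253 [455.95869812  -3.83829562  53.87102983]
332 232 [530.98112777 -47.00030821  81.64740015]
328 257 [467.18774409 -54.74287112  24.73740506]
335 262 [458.54363434 -80.15117638  24.68918838]
342 246 [463.71406403   5.19701705  49.93985113]
322 212 [533.89618608 -42.70744499  82.24126565]
355 235 [456.86100679 -58.07446724  19.82523234]
```

View pics/s_crop.png

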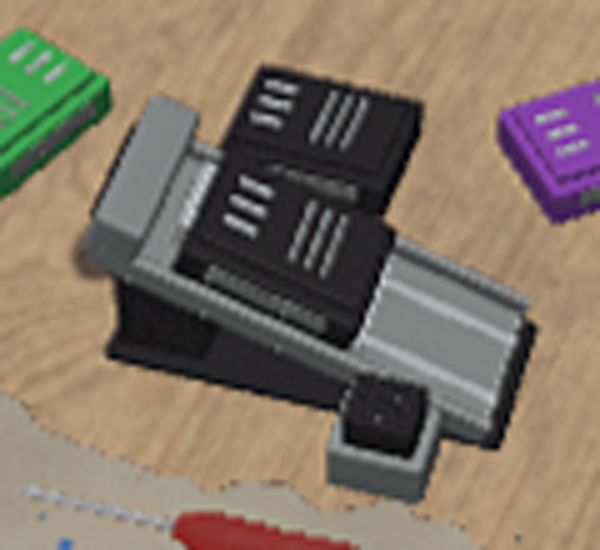

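View pics/t_crop.png

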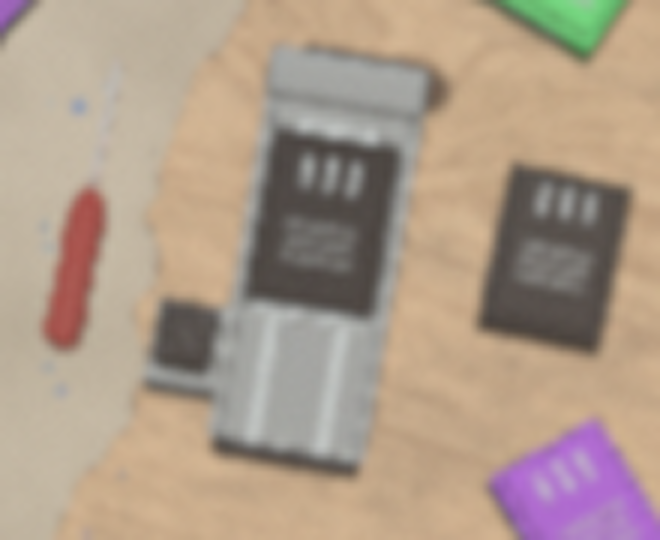

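```bash
python3 - <<'E'
from h import *
import pickle
for n,roi in(("scene",(165,275,265,385)),("top",(195,285,280,390))):
    c=pickle.load(open(n+"0.pkl","rb"))
    g=c["color"].max(2); m=np.zeros_like(g); r=roi
    m[r[0]:r[1],r[2]:r[3]]=(g[r[0]:r[1],r[2]:r[3]]<(45 if n=="scene" else 95))
    k,l,st,ce=cv2.connectedComponentsWithStats(m,connectivity=4)
    for i in range(1,k):
        if st[i,4]<15: continue
        v,u=np.where(l==i); P=np.array([dep(c,a,b) for a,b in zip(u,v)])
        print(n,i,st[i],ce[i].round(1),np.median(P,0).round(1),P.min(0).round(0),P.max(0).round(0))
    # cloud
    V,U=np.mgrid[r[0]:r[1],r[2]:r[3]]
    P=np.array([dep(c,a,b) for a,b in zip(U.ravel(),V.ravel())])
    np.save(n+"P.npy",P)
E
```

```text
scene 1 [ 300  179   49   56 1183] [326.2 204.7] [542.2 -68.7  65.2] [ 233. -196.    2.] [612. 588. 879.]
scene 16 [287 221  48  26 498] [306.8 235. ] [566.1 -12.5   8.7] [233. -35.   1.] [610. 588. 879.]
scene 23 [361 230  11  25  72] [366.7 242.4] [426.5 -58.4   7.5] [421. -98.   2.] [434. -24.  11.]
scene 24 [334 240  17  17 192] [341.7 248.1] [463.4  10.4  48.3] [233. -12.  29.] [483. 588. 879.]
top 1 [322 217  24  30 397] [333.3 232.1] [535.6 -51.9  79.8] [  16. -192.   57.] [ 579.  -16. 1779.]
top 2 [361 224  23  29 306] [371.5 240. ] [ 550.3 -168.9   28. ] [  16. -198.   10.] [ 611. -135. 1779.]
top 5 [306 246  10  11  79] [310.5 251.1] [462.4   1.1  48.8] [  16. -192.   38.] [ 478.   13. 1779.]
```

```bash
python3 - <<'E'
from h import *
import pickle
s=pickle.load(open("scene0.pkl","rb"))
a=s["color"][205:265,305:380]
a=cv2.convertScaleAbs(cv2.resize(a,None,fx=10,fy=10,interpolation=cv2.INTER_CUBIC),alpha=1.5,beta=20)
for i in range(0,750,50):
    cv2.line(a,(i,0),(i,5),(0,255,0),1); cv2.putText(a,str(305+i//10),(i,15),0,.35,(0,255,0))
for j in range(0,600,50): cv2.putText(a,str(205+j//10),(0,j+4),0,.35,(0,255,0))
cv2.imwrite("pics/s_crop2.png",a)
E
```

```text
(no output)
```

View pics/s_crop2.png

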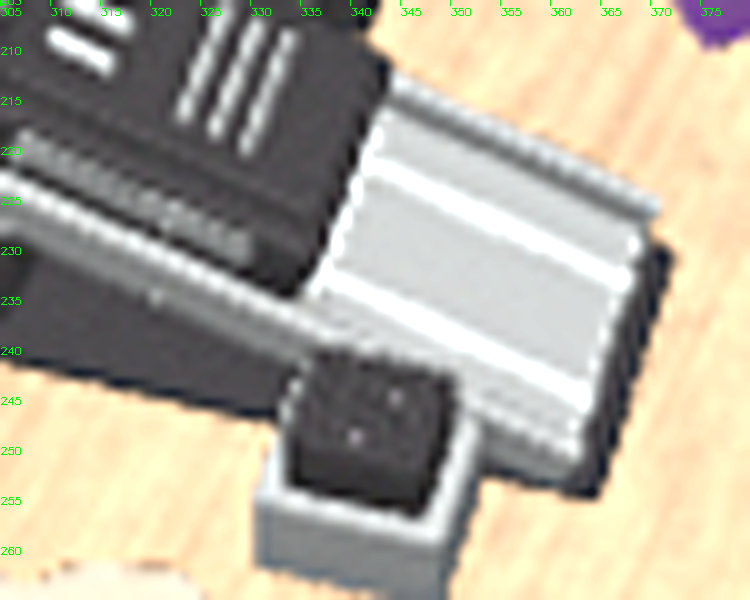

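```bash
python3 - <<'E'
from h import *
import pickle
s=pickle.load(open("scene0.pkl","rb"));t=pickle.load(open("top0.pkl","rb"))
K=[onplane(s,u,v,50) for u,v in[(336.8,239.7),(350.5,242.5),(347.5,251.3),(333.7,249.5)]]
for k in K: print(k.round(1))
print("key",np.mean(K,0),"sides",[np.linalg.norm(K[i]-K[i-1]).round(1) for i in range(4)])
d=(K[0]-K[1])+(K[3]-K[2]); print("yaw key",np.degrees(np.arctan2(d[1],d[0])))
E_=[onplane(s,u,v,12) for u,v in[(369,229),(362.8,249)]];print("end",E_,np.linalg.norm(E_[0]-E_[1]),np.mean(E_,0))
d=E_[1]-E_[0];print("yaw end",np.degrees(np.arctan2(d[1],d[0]))-90)
# floor lines: yaw by depth plane of chute floor
P=np.array([dep(s,u,v) for u,v in [(345,226),(350,224),(345,232),(355,228),(360,231),(358,238),(352,235),(347,234)]])
A=np.c_[P[:,:2],np.ones(len(P))];co=np.linalg.lstsq(A,P[:,2],rcond=None)[0];print("slope dir",np.degrees(np.arctan2(co[1],co[0])),np.degrees(np.arctan(np.hypot(*co[:2]))))
# top: battery rect at z~81 ; key at 50; spare for scale
g=t["color"].max(2);
for (r,z) in (((217,247,322,346),81.),((246,257,306,316),50.)):
    m=np.zeros_like(g);m[r[0]:r[1],r[2]:r[3]]=g[r[0]:r[1],r[2]:r[3]]<95
    cn=max(cv2.findContours(m,cv2.RETR_EXTERNAL,cv2.CHAIN_APPROX_NONE)[0],key=cv2.contourArea)
    Q=np.array([onplane(t,*p[0],z)[:2] for p in cn],np.float32);print("top",cv2.minAreaRect(Q))
def model(o,yaw):
    c,sn=np.cos(yaw),np.sin(yaw);R=np.array([[c,-sn,0],[sn,c,0],[0,0,1]]);return lambda p:R@np.array(p)+o
key=np.mean(K,0)
E
```

```text
[481.3  -6.4  50. ]
[450.2 -11.5  50. ]
[446.9  13.8  50. ]
[476.7  21.6  50. ]
key [463.76307154   4.389337    50.        ] sides [np.float64(28.3), np.float64(31.6), np.float64(25.5), np.float64(30.8)]
yaw key 11.909271146502292
end [array([435.16560714, -94.45545281,  12.        ]), array([426.92987873, -32.90152961,  12.        ])] 62.102437016289834 [431.04774294 -63.67849121  12.        ]
yaw end 7.6207421978001975
slope dir 14.15215192560677 15.760008712514146
top ((533.8516845703125, -50.388580322265625), (86.53274536132812, 62.218849182128906), 8.144246101379395)
top ((462.54742431640625, 0.03923988342285156), (30.60579490661621, 24.69509506225586), 7.097026348114014)
```

```bash
python3 - <<'E'
from h import *
import pickle
from scipy.optimize import least_squares
s=pickle.load(open("scene0.pkl","rb"));t=pickle.load(open("top0.pkl","rb"))
obs=[(s,(336.8,239.7),(-11,45,50)),(s,(350.5,242.5),(-45,45,50)),
(s,(369,229),(-70,-35.5,12.5)),(s,(362.8,249),(-70,35.5,12.5)),
(s,(371,225.5),(-72,-39,22)),(t,(333.3,232.1),(32,0,81.6)),(t,(310.5,251.1),(-30,60,48))]
def W(p,q):
    c,n=np.cos(p[2]),np.sin(p[2]);return np.array([p[0]+c*q[0]-n*q[1],p[1]+n*q[0]+c*q[1],q[2]])
def res(p):return np.concatenate([(proj(c,W(p,q))-o)*(2.2 if c is t else 1) for c,o,q in obs])
r=least_squares(res,[502,-55,.14],loss="soft_l1");p=r.x
print(p,np.degrees(p[2]));print(res(p).reshape(-1,2).round(1))
for q in[(-28,60,50),(-28,0,28),(0,0,38),(-70,0,12)]:print(q,W(p,q).round(1))
a=s["color"].copy();a=cv2.resize(a[165:275,265:385],None,fx=6,fy=6,interpolation=cv2.INTER_CUBIC)
b=cv2.resize(t["color"][195:285,280:390],None,fx=6,fy=6,interpolation=cv2.INTER_CUBIC)
t20=np.tan(np.radians(20))
polys=[[(-11,45,50),(-45,45,50),(-45,75,50),(-11,75,50)],[(-70,-35.5,12.5),(-70,35.5,12.5),(0,35.5,38),(0,-35.5,38)],
[(-10.3,-33,66.2),(-10.3,33,66.2),(74.3,33,97),(74.3,-33,97)]]
for im,c,ox,oy in((a,s,265,165),(b,t,280,195)):
    for P in polys:
        X=[(proj(c,W(p,q))-[ox,oy]+.5)*6 for q in P]
        cv2.polylines(im,[np.int32(X)],True,(0,255,255),1)
cv2.imwrite("pics/ovs.png",a);cv2.imwrite("pics/ovt.png",b)
E
```

```text
[ 4.99875443e+02 -5.42705814e+01  1.19485078e-01] 6.845990695358294
[[-0.1 -1.8]
 [ 0.7 -1.1]
 [ 0.7 -1.1]
 [-0.5  1.7]
 [ 0.2 -1. ]
 [-0.3  0.1]
 [-1.  -0.5]]
(-28, 60, 50) [464.9   2.   50. ]
(-28, 0, 28) [472.1 -57.6  28. ]
(0, 0, 38) [499.9 -54.3  38. ]
(-70, 0, 12) [430.4 -62.6  12. ]
```

View pics/ovs.png

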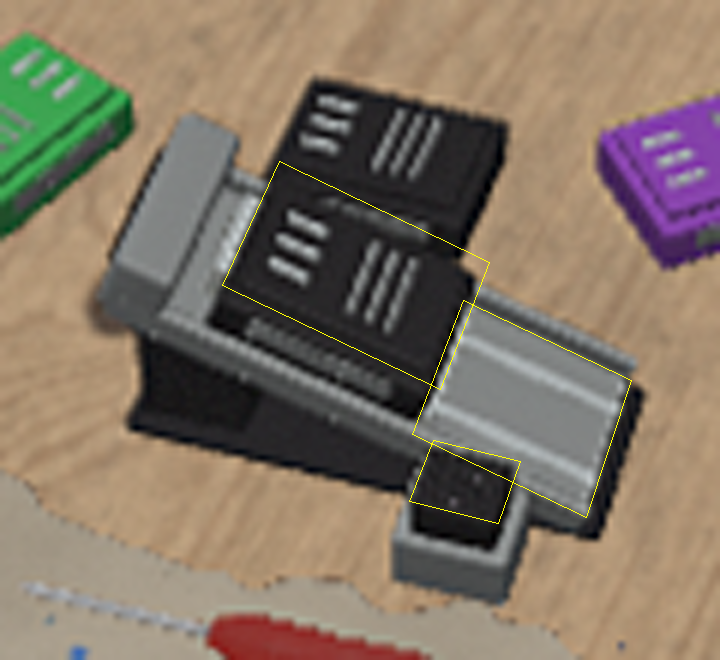

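View pics/ovt.png

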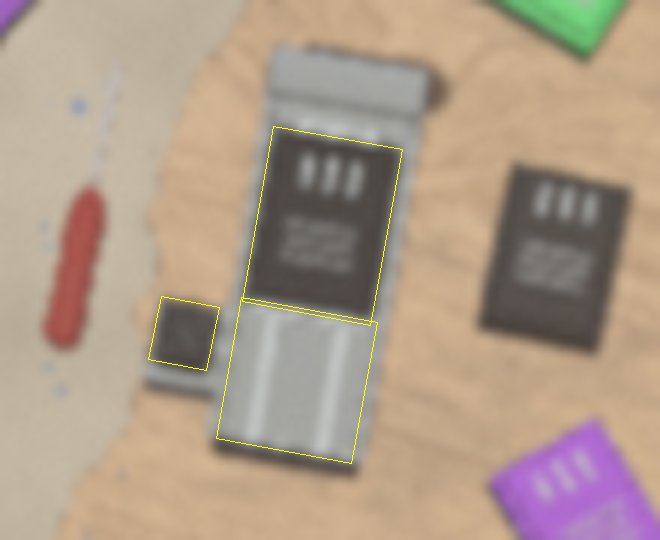

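```bash
cat > mv.py <<'E'
from h import *
import sys
from scipy.spatial.transform import Rotation as Ro
def sh(tgt,yaw):
    o=manip.observe();R=o["orientation"];x=np.cos(np.radians(yaw));s=np.sin(np.radians(yaw))
    T=np.array([[x,s,0],[s,-x,0],[0,0,-1]])
    print("shift cm",(R.T@(np.array(tgt)-o["ee_pos"])/10).round(2),"rot",np.degrees(Ro.from_matrix(R.T@T).as_rotvec()).round(2),"w",o["gripper_width"].round(1),"F",o["contact_force"].round(1),"t",o["t"],o["ee_pos"].round(1))
E
python3 -c "
from mv import *
sh((440,-400,220),7.2);sh((468.5,-28,180),7.2)"
```

```text
Traceback (most recent call last):
  File "mv.py", line 7, in sh
    print("shift cm",(R.T@(np.array(tgt)-o["ee_pos"])/10).round(2),"rot",np.degrees(Ro.from_matrix(R.T@T).as_rotvec()).round(2),"w",o["gripper_width"].round(1),"F",o["contact_force"].round(1),"t",o["t"],o["ee_pos"].round(1))
                                                                                                                                    ^^^^^^^^^^^^^^^^^^^^^^^^
AttributeError: 'float' object has no attribute 'round'
```

```bash
sed -i 's/o\["gripper_width"\].round(1)/round(o["gripper_width"],1)/' mv.py
python3 -c "
from mv import *
sh((440,-400,220),7.2);sh((468.5,-28,180),7.2)"
```

```text
shift cm [ 29.81 -15.99   2.09] rot [-1.000e-01  1.000e-02  1.044e+01] w 87.3 F [-0.6  0.3 -0.6] t 0.1 [ 204.4 -642.8  240.6]
shift cm [ 43.8  -50.57   6.14] rot [-1.000e-01  1.000e-02  1.044e+01] w 87.3 F [-0.6  0.3 -0.6] t 0.1 [ 204.4 -642.8  240.6]
```

>>> {"api": "play_rows", "payload": {"rows": [[[0.52,4.3,-2.3,0.3,0,0,2],[0.52,8.5,-4.6,0.6,0,0,4],[0.52,12.8,-6.9,0.9,0,0,6],[0.52,17,-9.1,1.2,0,0,8],[0.52,21.3,-11.4,1.5,0,0,10.4],[0.52,25.6,-13.7,1.8,0,0,10.4],[0.52,29.8,-16,2.1,0,0,10.4],[0.52,31.5,-20.3,2.6,0,0,10.4],[0.52,33.2,-24.7,3.1,0,0,10.4],[0.52,35,-29,3.6,0,0,10.4],[0.52,36.8,-33.4,4.1,0,0,10.4],[0.52,38.6,-37.7,4.6,0,0,10.4]]], "newtons": 20}}

```text
t: 1.3
ee_pos: [457.7, -165.1, 195.2]
orientation: [[0.992, 0.126, -0.0], [0.126, -0.992, 0.0], [-0.0, -0.0, -1.0]]
contact_force: [1.3, -0.1, 0.1]
gripper_width: 44.8
```

```bash
python3 -c "
from mv import *
sh((468.5,-28,140),7.2)"
```

```text
shift cm [  2.79 -13.46   5.52] rot [-0.    0.01  0.03] w 44.8 F [ 1.3 -0.1  0.1] t 1.3 [ 457.7 -165.1  195.2]
```

>>> {"api": "play_rows", "payload": {"rows": [[[0.52,0.8,-4,1.4,0,0,0],[0.52,1.6,-8,2.8,0,0,0],[0.52,2.4,-11.5,4.2,0,0,0],[0.52,2.8,-13.4,5.5,0,0,0],[0.52,2.8,-13.4,5.5,0,0,0],[0.52,2.8,-13.4,5.5,0,0,0]]]}}

```text
t: 1.9
ee_pos: [468.9, -30.8, 140.3]
orientation: [[0.992, 0.127, -0.001], [0.127, -0.992, -0.0], [-0.001, 0.0, -1.0]]
contact_force: [0.3, -1.1, 0.6]
gripper_width: 45.3
```

```bash
python3 -c "
from mv import *
sh((468.5,-28,80),7.2)
s=manip.capture('scene');t=manip.capture('top')
cv2.imwrite('pics/s1.png',cv2.resize(s['color'][150:270,270:400],None,fx=5,fy=5,interpolation=cv2.INTER_CUBIC))
cv2.imwrite('pics/t1.png',cv2.resize(t['color'][195:285,280:390],None,fx=6,fy=6,interpolation=cv2.INTER_CUBIC))"
```

```text
shift cm [ 0.01 -0.29  6.03] rot [0.02 0.05 0.07] w 45.3 F [ 0.3 -1.1  0.6] t 1.9 [468.9 -30.8 140.3]
```

View pics/s1.png

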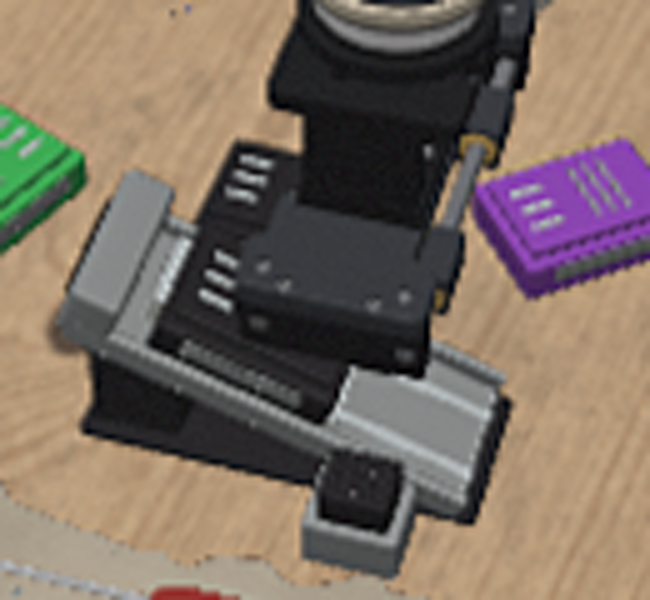

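View pics/t1.png

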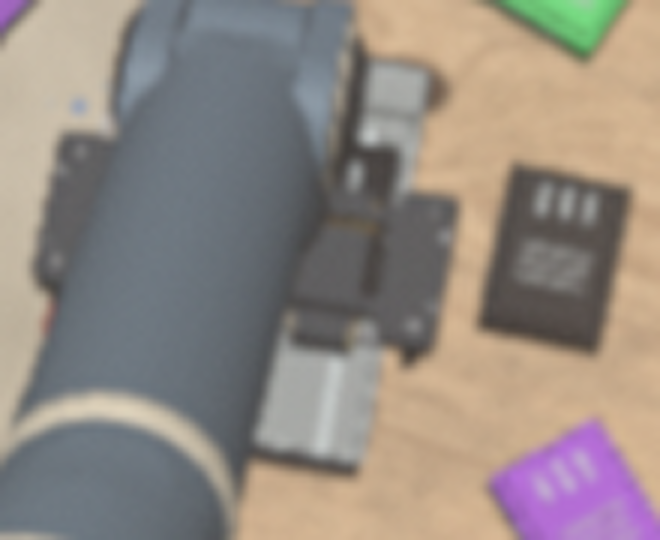

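>>> {"api": "play_rows", "payload": {"rows": [[[0.52,0,-0.3,2,0,0,0],[0.52,0,-0.3,4,0,0,0],[0.52,0,-0.3,5.5,0,0,0],[0.52,0,-0.3,6,0,0,0],[0.52,0,-0.3,6,0,0,0],[0.52,0,-0.3,6,0,0,0]]]}}

```text
t: 2.6
ee_pos: [469.4, -28.2, 81.3]
orientation: [[0.992, 0.125, 0.002], [0.125, -0.992, -0.0], [0.002, 0.0, -1.0]]
contact_force: [0.4, 0.4, -0.9]
gripper_width: 44.9
```

```bash
python3 -c "
from mv import *
sh((468.5,-28,57),7.2)
s=manip.capture('scene')
cv2.imwrite('pics/s2.png',cv2.resize(s['color'][170:270,280:390],None,fx=7,fy=6,interpolation=cv2.INTER_CUBIC))
"
```

```text
shift cm [-0.09 -0.03  2.43] rot [ 0.03 -0.09 -0.03] w 44.9 F [ 0.4  0.4 -0.9] t 2.6 [469.4 -28.2  81.3]
```

View pics/s2.png

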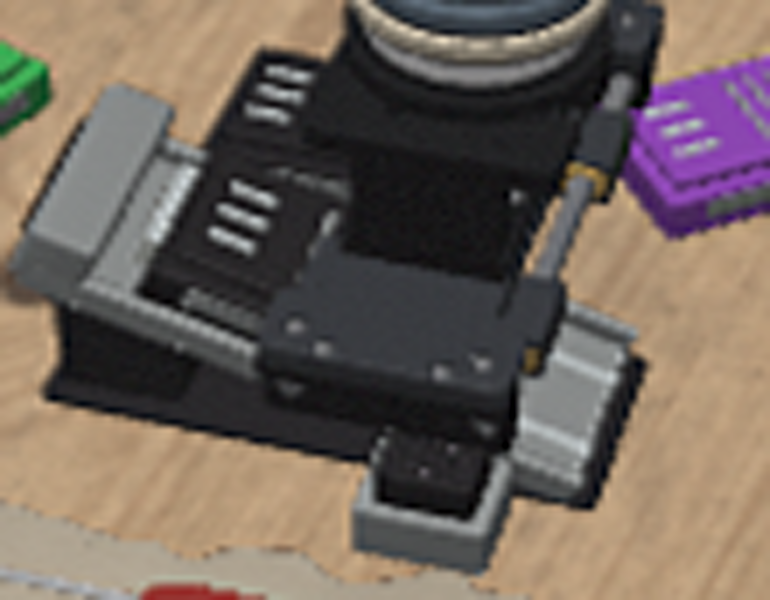

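>>> {"api": "play_rows", "payload": {"rows": [[[0.52,-0.1,0,0.5,0,0,0],[0.52,-0.1,0,0.9,0,0,0],[0.52,-0.1,0,1.2,0,0,0],[0.52,-0.1,0,1.4,0,0,0],[0.52,-0.1,0,1.6,0,0,0],[0.52,-0.1,0,1.6,0,0,0],[0.52,-0.1,0,1.6,0,0,0]]]}}

```text
t: 3.35
ee_pos: [467.8, -27.7, 64.5]
orientation: [[0.992, 0.126, 0.0], [0.126, -0.992, 0.0], [0.0, -0.0, -1.0]]
contact_force: [-0.2, -0.0, 0.6]
gripper_width: 44.9
```

```bash
python3 -c "
from mv import *
o=manip.observe();print(o['contact_force'],o['moment'])
s=manip.capture('scene')
o=manip.observe();print(o['contact_force'],o['moment'],o['ee_pos'])
a=cv2.resize(s['color'][185:270,290:390],None,fx=8,fy=7,interpolation=cv2.INTER_CUBIC)
cv2.imwrite('pics/s3.png',cv2.convertScaleAbs(a,alpha=1.8,beta=15))
"
```

```text
[-0.15410464 -0.01894681  0.56881599] [-0.00151642  0.01091939  0.03106892]
[-0.33616661 -0.65648974  0.58482373] [ 0.01020209 -0.00512747 -0.0245439 ] [467.75813711 -27.6842273   64.49964554]
```

View pics/s3.png

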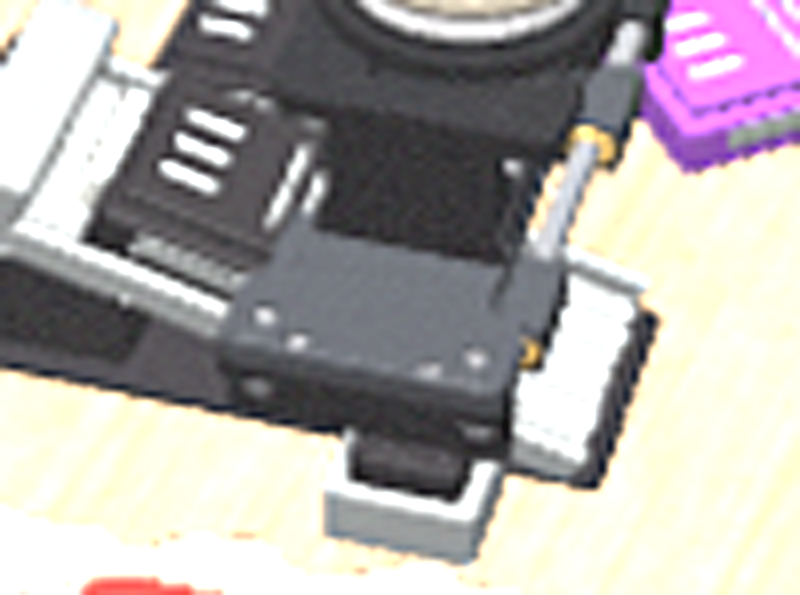

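```bash
python3 -c "
from mv import *
s=manip.capture('scene')
for u,v in [(318,236),(353,244),(353,248),(335,228),(330,236),(320,231),(340,251),(341,251),(345,252),(341,257)]: print(u,v,dep(s,u,v).round(1), onplane(s,u,v,115.5).round(1))
y=np.array([-.126,.992,0]);x=np.array([.992,.126,0]);T=np.array([467.8,-27.7,64.5])
for n,q in dict(b1=T+95*y-37.5*x+[0,0,51],b2=T+95*y+37.5*x+[0,0,51],tip=T+37.5*y-9.5*x-[0,0,19],tip2=T+37.5*y+9.5*x-[0,0,19]).items(): print(n,q.round(0),proj(s,q).round(1))
"
```

```text
318 236 [490.4  69.5 146.6] [501.4  47.5 115.5]
353 244 [420.9  54.2 138.7] [426.8  37.4 115.5]
353 248 [420.7  53.2 124.3] [422.9  46.9 115.5]
335 228 [463.9  45.5 158.1] [477.5  13.4 115.5]
330 236 [464.6  68.3 158.4] [478.5  37.4 115.5]
320 231 [488.6  63.3 156.4] [503.1  33.6 115.5]
340 251 [463.8  16.2  44.8] [444.2  64.6 115.5]
341 251 [461.7  15.3  44.8] [442.3  63.8 115.5]
345 252 [452.4  14.7  45.5] [433.9  62.9 115.5]
341 257 [459.9  19.   27.8] [436.4  77.6 115.5]
b1 [419.  62. 116.] [352.2 254.1]
b2 [493.  71. 116.] [316.8 245.6]
tip [454.   8.  46.] [345.6 249.7]
tip2 [472.  11.  46.] [337.4 247.7]
```

>>> {"api": "play_rows", "payload": {"rows": [[[0.52,0,0,0.2,0,0,0],[0.52,0,0,0.4,0,0,0],[0.52,0,0,0.5,0,0,0],[0.52,0,0,0.5,0,0,0]]]}}

```text
t: 3.85
ee_pos: [467.4, -27.7, 59.5]
orientation: [[0.992, 0.125, -0.001], [0.125, -0.992, 0.0], [-0.001, -0.0, -1.0]]
contact_force: [-2.2, 0.9, 6.0]
gripper_width: 45.4
```

```bash
python3 -c "
from mv import *
import pickle
s0=pickle.load(open('scene0.pkl','rb'))
s=manip.capture('scene');o=manip.observe();print(o['contact_force'],o['moment'],o['ee_pos'])
for v in range(246,262):print(v,dep(s0,340,v).round(1),dep(s,340,v).round(1))
a=cv2.resize(s['color'][185:270,290:390],None,fx=8,fy=7,interpolation=cv2.INTER_CUBIC)
cv2.imwrite('pics/s4.png',cv2.convertScaleAbs(a,alpha=1.8,beta=15))
"
```

```text
[-2.42900307 -0.05265636  4.88179521] [ 0.17584973  0.40437427 -0.15743141] [467.46461326 -27.70622366  59.59508375]
246 [468.5   5.1  47.3] [447.3  57.6 122.2]
247 [466.5  10.   50.5] [447.3  57.5 118.7]
248 [465.8  11.5  49.1] [447.5  56.8 114.3]
249 [464.5  14.6  49.8] [448.   55.5 109. ]
250 [464.5  14.6  46.3] [466.3  10.1  39.6]
251 [232.6 587.8 878.6] [464.7  14.   41.6]
252 [463.8  15.9  40.6] [464.1  15.2  39.6]
253 [464.   15.4  36.3] [232.6 587.8 878.6]
254 [463.8  15.8  33. ] [464.2  14.8  31.5]
255 [463.4  16.5  30.3] [463.5  16.2  29.8]
256 [462.3  19.1  30.4] [461.8  20.4  32.4]
257 [462.8  17.8  24.6] [462.5  18.5  25.8]
258 [462.1  19.3  23.1] [462.   19.5  23.4]
259 [461.7  20.   20.4] [462.3  18.6  18.2]
260 [462.1  18.9  14.8] [461.8  19.9  16.2]
261 [461.1  21.2  14.5] [232.6 587.8 878.6]
```

View pics/s4.png

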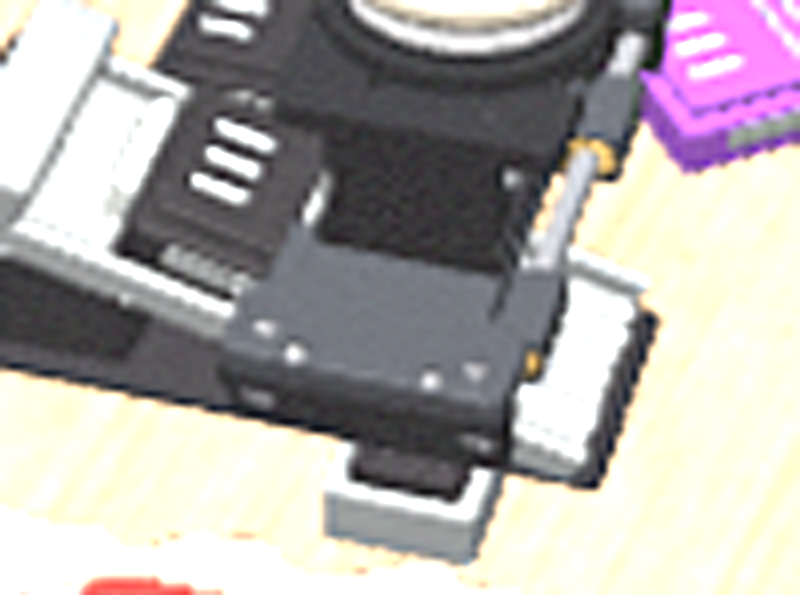

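>>> {"api": "play_rows", "payload": {"rows": [[[0.52,0,0,0.1,0,0,0],[0.52,0,0,0.2,0,0,0],[0.52,0,0,0.3,0,0,0],[0.52,0,0,0.3,0,0,0],[0.52,0,0,0.3,0,0,0],[0.52,0,0,0.3,0,0,0]]]}}

```text
t: 4.5
ee_pos: [467.5, -27.6, 57.2]
orientation: [[0.992, 0.125, -0.001], [0.125, -0.992, -0.0], [-0.001, 0.0, -1.0]]
contact_force: [-4.2, 0.6, 11.4]
gripper_width: 45.1
```

>>> {"api": "play_rows", "payload": {"rows": [[[0.52,0,0,0,0,0,0],[0.52,0,0,0,0,0,0],[0.52,0,0,0,0,0,0],[0.52,0,0,0,0,0,0],[0.52,0,0,0,0,0,0],[0.52,0,0,0,0,0,0],[0.52,0,0,0,0,0,0],[0.52,0,0,0,0,0,0]]]}}

```text
t: 5.3
ee_pos: [467.5, -27.7, 57.2]
orientation: [[0.992, 0.125, -0.0], [0.125, -0.992, -0.0], [-0.001, 0.0, -1.0]]
contact_force: [-3.9, 0.4, 11.0]
gripper_width: 45.3
```

```bash
python3 -c "
from mv import *
import pickle
s0=pickle.load(open('scene0.pkl','rb'))
s=manip.capture('scene');o=manip.observe();print(o['contact_force'],o['moment'],o['ee_pos'])
st={}
for n,c in (('before',s0),('now',s)):
    m=(c['color'].min(2)>80)[188:215,300:332].astype(np.uint8)
    k,l,S,C=cv2.connectedComponentsWithStats(m)
    for i in range(1,k):
        p=C[i]+[300,188]
        if 4<S[i,4]<60: print(n,p.round(1),S[i,4],onplane(c,*p,87).round(1),dep(c,*p.round()).round(1))
a=cv2.resize(s['color'][165:275,265:385],None,fx=6,fy=5,interpolation=cv2.INTER_CUBIC)
cv2.imwrite('pics/s5.png',cv2.convertScaleAbs(a,alpha=1.5,beta=15))
t=manip.capture('top');cv2.imwrite('pics/t5.png',cv2.resize(t['color'][195:285,280:390],None,fx=6,fy=6))
"
```

```text
[-3.87334454  1.13062172 11.8712996 ] [ 0.3239602   0.75956543 -0.11605076] [467.50283605 -27.64121028  57.21292322]
before [317.9 188.6] 12 [ 571.3 -101.7   87. ] [ 594.5 -149.3   30.9]
before [328.1 190.2] 9 [ 547.1 -106.4   87. ] [ 569.4 -155.    32.4]
before [330.6 191.6] 5 [ 540.  -104.7   87. ] [ 561.1 -154.8   28.8]
before [315.8 201.9] 15 [557.9 -61.1  87. ] [555.5 -57.3  91.7]
before [314.2 205.8] 15 [556.2 -48.9  87. ] [555.6 -46.7  88.8]
before [325.2 209.6] 16 [528.3 -48.4  87. ] [529.6 -49.8  83.7]
before [328.6 210.7] 13 [520.  -48.5  87. ] [522.4 -55.8  77.3]
before [312.6 209.7] 14 [554.5 -36.6  87. ] [552.3 -34.4  89.3]
now [317.9 188.6] 12 [ 571.3 -101.7   87. ] [ 593.9 -148.2   32.1]
now [320.2 203.9] 19 [546.  -59.6  87. ] [546.8 -60.2  85.8]
now [318.8 207.9] 16 [543.9 -47.3  87. ] [542.  -44.5  90.3]
now [317.  211.5] 16 [543.  -35.8  87. ] [543.  -35.6  85.5]
now [329.  213.2] 5 [516.2 -42.   87. ] [519.5 -49.3  78.6]
```

View pics/s5.png

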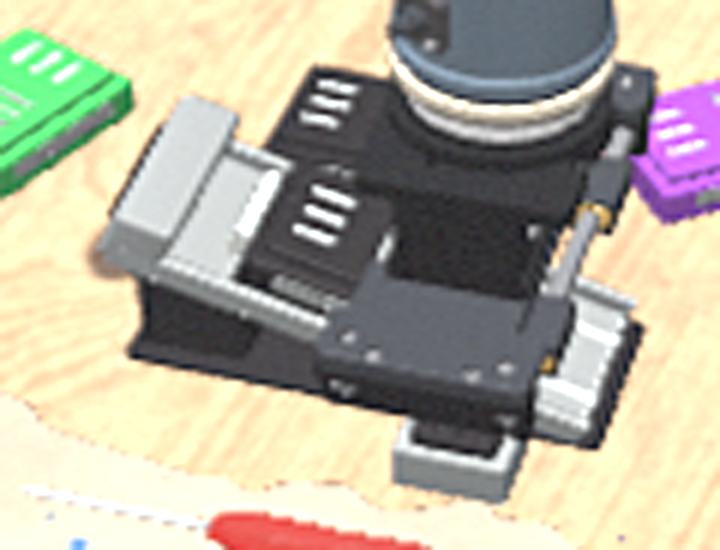

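View pics/t5.png

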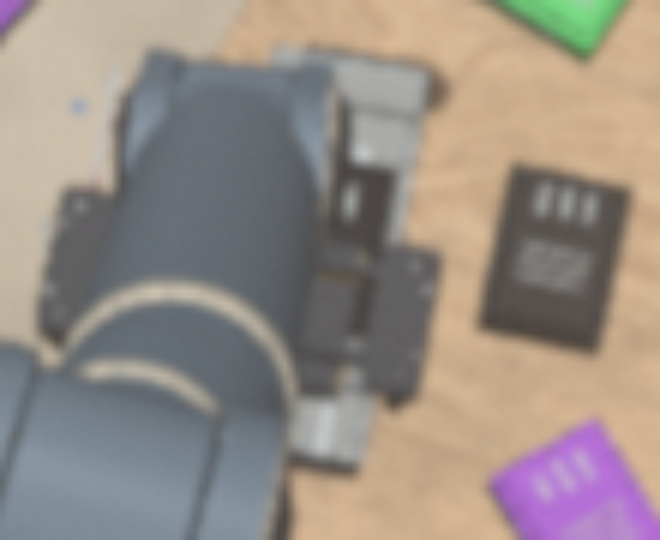

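```bash
python3 -c "
from cell import manip
o=manip.observe();print(o['t'],o['contact_force'],o['ee_pos']);print(manip.finish_job())"
```

```text
5.4 [-3.80390821 -0.19556119 10.63408106] [467.49002924 -27.65971827  57.209373  ]
the job is handed in; nothing more can be done
None
```

The job is handed in at t = 5.4 s. One finger holds the release key at its stop, and the other stands in the chute with the battery resting against it.

**What I did:** I found the dock at about (500, -54) mm with a yaw of about 7°. I set the fingers about 60 mm apart, centre to centre, and lowered them together onto the key and into the chute until the key reached its stop.

**Last checks:**
- **Key:** the fingertips ended at 38.2 mm, against 38 mm for a fully pressed key. The upward force was a steady 11 N.
- **Battery:** it slid about 10–12 mm out. The force readings show it pushing on the finger with about 4 N, which fits the spring plus its weight. Force and tool position stayed steady for the last 0.9 s.
- **Other things:** the spare battery, screwdriver, and green and purple look-alikes looked unmoved in the last pictures. I didn't check the torch, tea box, sanding block or cup afterwards; the arm was about 195 mm above the table when it came in towards the dock.

**Disagreements and gaps:**
- The two cameras disagreed by 2–4 mm on the dock's position.
- The first force reading during the press was about 0.6 N, although the depth picture showed the key already partly down. Later readings were as expected.
- The battery moved less than the roughly 18–20 mm I first expected. I put this down to its tilted top front edge meeting the upright finger first.
- The gripper hides the fingertips in both cameras, so contact with the key and battery is inferred from force and depth, not seen.

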